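Balance a fan rotor on the domed balancing stand

ROBOT

A 7-joint arm with a two-finger parallel gripper is mounted at the origin on the work surface. World frame = base frame: x ahead of the robot, y to its left, z up, the work surface at z = 0. Lengths are in m, angles in rad, forces in N, time in s.
With the tool pointing down it reaches from about 0.425 to 0.95 m from the base axis. Payload 4.7 kg.
Tool frame: the origin (TCP) lies between the finger pads; the fingertips stand 25 mm ahead of it and the grasp point (between the pads) lies 6 mm ahead of it; z points along the fingers, y is the line along which they close (so a half turn about z gives the same grasp; the last joint's range is limited). The gripper opens to 85 mm and grips with 20 to 120 N. Pads are 22 mm wide; open, the fingers measure 114 mm over their backs; the gripper's body (76 mm by 85 mm) begins 54 mm behind the grasp point. The pads swing forward as they close: fully open they stand 13 mm farther back than shut.
Start: joints at [1.235, 0.469, -0.049, 1.532, 0.024, 1.141, -0.082], TCP at [0.204, -0.643, 0.256] pointing down, gripper open.
Joint ranges: [-2.59, 2.59], [-0.33, 1.99], [-1.39, 1.29], [0.1, 2.45], [-1.04, 4.18], [0.21, 1.99], [-2.66, 2.66]. Speed limits (rad/s): [2.57, 2.57, 3.14, 3.14, 3.14, 3.14, 3.14].

INTERFACE

Orientations are given as a 3x3 rotation matrix whose columns are the frame's x, y, z axes.
In Python, from rig import * gives the robot as it stands. Calls block until the motion is done:
- movep(position, orientation): joint-space move of the TCP to a pose.
- move_l(position, attitude=None, feed=0.15, until_force=None): straight line of the TCP; attitude=None keeps the orientation; feed is the mean speed in m/s. With until_force (N) it stops when the force on the tool has changed by that much, and returns True; else False.
- move_joints(angles): joint-space move.
- command_gripper(opening, newtons=None): finger opening in m; newtons is the grip in N (None keeps the last); returns when the fingers have stopped.
- sleep(seconds).
- inverse_kinematics(position, orientation): joint angles nearest the present ones, or None.
- sense(): the state.
- camera(name): name is "scene" or "top" or "wrist"; returns (picture, depth): 400x640x3 uint8, red, green, blue; 400x640 float32, m along the optical axis (not along the pixel's ray), 0 where there is no reading.
- camera_params(name): a dict with "K" (3x3 intrinsics, pixels), "position" and "rotation" of the camera in the world; the wrist camera has in their place "tool_from_camera" (4x4, takes a point from camera to tool coordinates, whose origin is the TCP and whose axes are the flange's). Camera axes: x right, y down, z forward; pixel columns grow to the right and rows downward; lengths in m; the calibration is good to about 2 mm. A picture is of the moment at which its call begins: read the wrist's pose just before it. camera_params takes no time and is no camera call.
A pose or a line that the arm cannot do raises Unreachable and nothing moves.
- finish_job(): hands the job in; it is judged then, once.
The state is a dict: "time_s": time; "joint_pos": joint angles; "qd": joint speeds; "joint_efforts": joint torques, N m; "position": TCP position; "tcp_rot": TCP orientation; "wrist_force": force on the tool from outside, world axes, zero at the start; "ft_torque": the same for the moment, N m; "finger_gap": finger opening in m; "gripper_force": force on a finger pad.
Only numpy, scipy, OpenCV 4.12 (cv2) and the standard library are available. Lean on these libraries where they do the work, as an engineer would, in place of code of your own. Each camera call takes 0.05 s, during which the arm holds its last target. There are 200 camera calls.

TASK

The repaired fan rotor is due for its balance check. Lift the yellow dust cap off the balancing stand and set it down, knob up, flat in the cardboard tray; then take the orange rotor from the sloping rack and set it gently, hub up, on the very top of the bare dome so that it stays there by itself, level and still. Leave the charger, the meter and the screwdriver where they lie.

Things in the scene. Friction and masses are not known exactly. Their poses are not given: they have to be found in the camera images.
- stand: Balancing stand, fixed to the bench: blue drum 116 mm across and 50 mm high, carrying an upright metal half-ball (dome) of radius 45 mm whose top is 105 mm above the bench (the ball's centre is 60 mm above the bench, with a neck 90 mm across below it). Origin: centre of its underside, on the bench.
- dome_top (a point): The topmost point of the dome, 105 mm above the bench.
- cap: Yellow dust cap: upturned tub 104 mm across, 65 mm high, walls and roof 4 mm; 0.12 kg. Starts over the dome, rim on the drum 50 mm above the bench, 3 mm play all round: lift it 60 mm straight up to clear. In the middle of its roof a round black knob 30 mm across, from 65 to 93 mm above the rim. Origin: centre of the rim plane; z up along the knob.
- tray: Shallow open cardboard tray, fixed to the bench, 200 x 200 mm outside, 30 mm high, walls and floor 5 mm thick. Origin: centre of its underside, on the bench. It stands to one side of the balancing stand, the rack to the other.
- rack: Plywood rack fixed to the bench, 200 mm wide (along its y), 120 mm deep (along its x), 80 mm high. Its face slopes at 0.6 rad (34 degrees) to the bench and rises towards the rack's +x, so it faces the robot. A lip along the lower edge, 10 mm proud of the face, keeps the rotor from sliding down. Origin: centre of its underside, on the bench.
- rotor: Fan rotor: flat orange bar 180 (its y) x 44 (x) x 8 mm thick, white marks near the ends; in the middle a black block hub, 30 (x) x 36 (y) mm, top 38 mm above the flat underside. 0.2 kg, centre of mass on the hub axis, 10 mm up. Starts on the rack's face on the lip, hub out, length level; its z then leans 0.6 rad from vertical to the rack's -x. Origin: centre of underside; z through hub.
- charger: Bystander: black charger brick 70 x 130 x 35 mm, lying loose. Origin: centre of its underside.
- meter: Bystander: yellow hand meter 140 x 70 x 34 mm, lying loose. Origin: centre of its underside.
- screwdriver: Bystander: loose screwdriver 190 mm long, lying along its x axis. Origin: under its long axis, near the middle, on the bench.
Things that resemble listed ones, but are neither listed nor needed, are in the scene too. Of the things like the rotor, leave any that is grey or purple; of the rest the larger one is meant.

How it is judged:
On the way, in this order (a step that is already met when the one before it is completed fails the run):
1. the cap is flat in the tray, knob up (horizontal distance between cap and tray below 0.06 m and height (world z) of cap below 0.012 m and angle between cap's own z axis and vertical below 0.1 rad), for 0.2 s.
2. the rotor lies level on the top of the dome, let go (horizontal distance between rotor and dome_top below 0.012 m and distance between rotor and dome_top below 0.014 m and angle between rotor's own z axis and vertical below 0.15 rad and contact force between rotor and stand above 0.3 N and contact force between the fingers and rotor below 0.05 N), for 0.3 s.
At the end, for the whole second after the job is handed in: Cap flat on the tray floor, knob up (0.1 rad), centre within 60 mm of the tray's; rotor resting on the dome alone, hub up, level within 0.15 rad, centre of its underside within 12 mm sideways (14 mm in all) of the dome top, let go and still (under 0.05 m/s, 0.5 rad/s) (all of step 1 and all of step 2 and linear speed of rotor below 0.05 m/s and angular speed of rotor below 0.5 rad/s); the robot touches nothing.
It fails at once if the rotor, let go, falls at the stand instead of being set down (faster than 0.45 m/s, a drop of about 10 mm) (contact force between the fingers and rotor below 0.05 N and distance between rotor and dome_top below 0.15 m and linear speed of rotor above 0.45 m/s).
It fails at once if the rotor is pressed hard onto the stand (over 40 N) (contact force between rotor and stand above 40 N).
It fails at once if the charger is shifted by more than 25 mm (distance of charger from where it was at the start of the episode above 0.025 m).
It fails at once if the meter is shifted by more than 25 mm (distance of meter from where it was at the start of the episode above 0.025 m).
It fails at once if the screwdriver is shifted by more than 25 mm (distance of screwdriver from where it was at the start of the episode above 0.025 m).
It also fails if it takes over 61 s, if anything falls off the work surface, if the arm or the gripper's body presses on something with over 40 N, if the wrist force passes 120 N, or if a joint passes its speed limit or range.

## Working session

There is one attempt and no reset: what is moved stays moved. The work goes in short steps, each a Python script; the robot and the scene stay as the last script left them, time stands still between calls to the robot, and variables do not carry over. Pictures are saved under pics/ and viewed, at most 10 in all, crops included, and the job is handed in when it is done.

```bash
ls; mkdir -p pics; python3 - <<'E'
from rig import *
import cv2,numpy as np
for n in ("scene","top"):
    im,d=camera(n); cv2.imwrite(f"pics/{n}0.png",im[:,:,::-1]); np.savez(f"{n}0.npz",im=im,d=d)
    print(n,camera_params(n), (d>0).mean())
print(sense()["time_s"])
E
```

```text
pics
scene {'K': array([[396.46610092,   0.        , 322.08164219],
       [  0.        , 396.46610092, 196.30977724],
       [  0.        ,   0.        ,   1.        ]]), 'position': array([ 0.83424001, -0.66639414,  0.91585907]), 'rotation': array([[ 0.87000613,  0.39034848, -0.30119329],
       [ 0.49303763, -0.69102145,  0.52858609],
       [-0.00179825, -0.60837276, -0.79364939]])} 0.99592578125
top {'K': array([[513.61868576,   0.        , 323.6665385 ],
       [  0.        , 513.61868576, 194.39836122],
       [  0.        ,   0.        ,   1.        ]]), 'position': array([ 0.2575344 , -0.10393327,  1.48087631]), 'rotation': array([[-0.07576343, -0.97519802,  0.20796327],
       [-0.99712014,  0.07480104, -0.01249942],
       [-0.00336646, -0.20831136, -0.97805677]])} 0.9961953125
0.1
```

View pics/scene0.png

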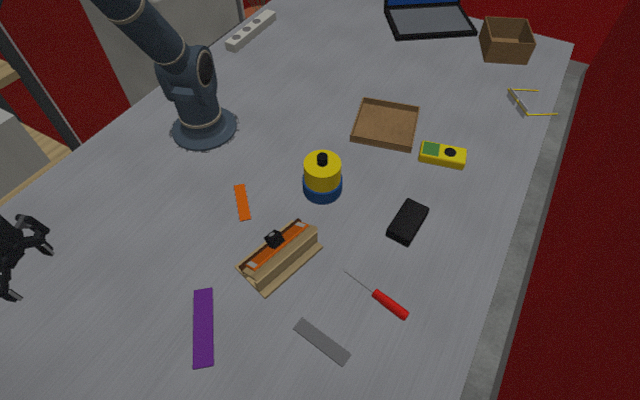

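View pics/top0.png

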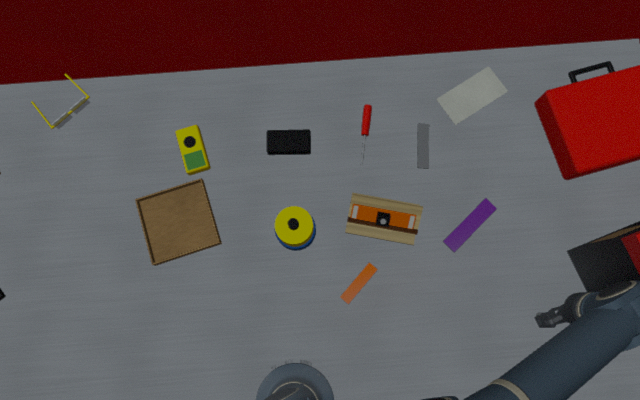

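Two candidate sets to sort out:
- **Rotor:** the orange bar with hub on the rack (top 383,218; scene 275,240), the small orange bar (top 360,283; scene 242,202), the purple bar (top 470,225) and the grey bar (top 423,146). I choose the large orange one on the rack.
- **Tray:** the shallow tray (top 178,222; scene 385,125) or the tall box (scene 506,40). I choose the shallow one.

The cap is at top (294,227), scene (322,172). The yellow meter is not the cap.

```bash
cat > h.py <<'E'
import numpy as np,cv2
from rig import *
def ray(P,uv):
    d=np.linalg.inv(P["K"])@np.array([uv[0],uv[1],1.]); return P["position"],P["rotation"]@d
def plane(P,uv,z):
    o,d=ray(P,uv); return o+d*(z-o[2])/d[2]
def tri(Pa,a,Pb,b):
    (o,d),(p,e)=ray(Pa,a),ray(Pb,b)
    s=np.linalg.lstsq(np.c_[d,-e],p-o,rcond=None)[0]
    x,y=o+d*s[0],p+e*s[1]; return (x+y)/2,np.linalg.norm(x-y)
def cloud(P,d,m):
    v,u=np.nonzero(m&(d>0)); z=d[v,u]
    return (P["rotation"]@(np.linalg.inv(P["K"])@np.c_[u,v,np.ones(len(u))].T*z)).T+P["position"]
def wristP(s):
    c=camera_params("wrist"); T=c["tool_from_camera"]
    return dict(K=c["K"],position=s["position"]+s["tcp_rot"]@T[:3,3],rotation=s["tcp_rot"]@T[:3,:3])
def hsv(im): return cv2.cvtColor(im,cv2.COLOR_RGB2HSV)
def mask(im,lo,hi,roi=None):
    m=cv2.inRange(hsv(im),lo,hi)
    if roi: k=np.zeros_like(m); x,y,X,Y=roi; k[y:Y,x:X]=1; m=m*k
    return m>0
def blobs(m,amin=20):
    n,l,s,c=cv2.connectedComponentsWithStats(m.astype(np.uint8)); return [(c[i].round(1),s[i],l==i) for i in range(1,n) if s[i][4]>=amin]
E
python3 - <<'E'
from h import *
S,T=[(np.load(f"{n}0.npz"),camera_params(n)) for n in("scene","top")]
R={"scene":dict(cap=(290,140,355,210),rack=(230,210,330,300),tray=(345,90,425,160)),"top":dict(cap=(265,195,325,255),rack=(335,185,435,250),tray=(125,170,230,275))}
crops=[]; K={}
for n,(f,P) in zip(("scene","top"),(S,T)):
    im,d=f["im"],f["d"]
    for k,roi in R[n].items():
        x,y,X,Y=roi; crops.append(cv2.resize(im[y:Y,x:X,::-1],(260,260),interpolation=cv2.INTER_CUBIC))
    for nm,roi,lo,hi in(("yellow",R[n]["cap"],(22,120,60),(35,255,255)),("blackcap",R[n]["cap"],(0,0,0),(180,255,45)),("orange",R[n]["rack"],(5,190,90),(18,255,255)),("blackhub",R[n]["rack"],(0,0,0),(180,255,45)),("tray",R[n]["tray"],(5,60,30),(22,255,255))):
        m=mask(im,lo,hi,roi)
        for c,s,l in blobs(m):
            q=cloud(P,d,l); print(n,nm,c,s,"z pct",np.percentile(q[:,2],[5,50,95]).round(4),"mean",q.mean(0).round(4))
            K.setdefault(nm,{})[n]=max(K.get(nm,{}).get(n,(0,)),(s[4],tuple(c)),key=lambda t:t[0])
for k in("blackcap","blackhub"): print(k,tri(S[1],K[k]["scene"][1],T[1],K[k]["top"][1]))
cv2.imwrite("pics/crops.png",np.vstack([np.hstack(crops[:3]),np.hstack(crops[3:])]))
E
```

```text
scene yellow [322.  171.3] [ 304  150   37   42 1222] z pct [0.0606 0.1136 0.1172] mean [ 0.4828 -0.0499  0.1024]
scene blackcap [321.7 159. ] [317 153  10  13 112] z pct [0.1229 0.1413 0.1448] mean [ 0.4763 -0.0394  0.1377]
scene orange [243.8 214.5] [239 210  11  11 102] z pct [0.0248 0.0272 0.0299] mean [ 0.3419 -0.2342  0.0273]
scene orange [276.4 246. ] [246 224  62  47 513] z pct [0.0508 0.0671 0.0734] mean [ 0.4895 -0.2883  0.0645]
scene blackhub [274.3 239.4] [265 230  19  19 201] z pct [0.0714 0.0832 0.093 ] mean [ 0.4818 -0.2847  0.083 ]
scene tray [385.2 124.3] [ 350   97   70   56 2851] z pct [0.002  0.0059 0.029 ] mean [0.5235 0.3069 0.0096]
top yellow [293.8 225.7] [ 275  206   38   40 1119] z pct [0.1038 0.1131 0.1182] mean [ 0.4689 -0.0348  0.1121]
top blackcap [293.1 223.7] [289 219   9  11  79] z pct [0.1345 0.1406 0.1463] mean [ 0.47   -0.0347  0.1404]
top orange [382.8 215.5] [353 204  60  25 615] z pct [0.0487 0.0619 0.0724] mean [ 0.4864 -0.2828  0.0613]
top blackhub [382.6 219.1] [375 212  15  16 141] z pct [0.051  0.0837 0.0932] mean [ 0.4731 -0.2784  0.0817]
top tray [177.3 221.5] [ 135  179   86   86 4914] z pct [-0.002   0.0039  0.0274] mean [0.5238 0.3072 0.0064]
blackcap (array([ 0.47215915, -0.03374125,  0.12978556]), np.float64(0.0013353742454999496))
blackhub (array([ 0.47571491, -0.27927487,  0.06994771]), np.float64(0.0019285723625209932))
```

View pics/crops.png

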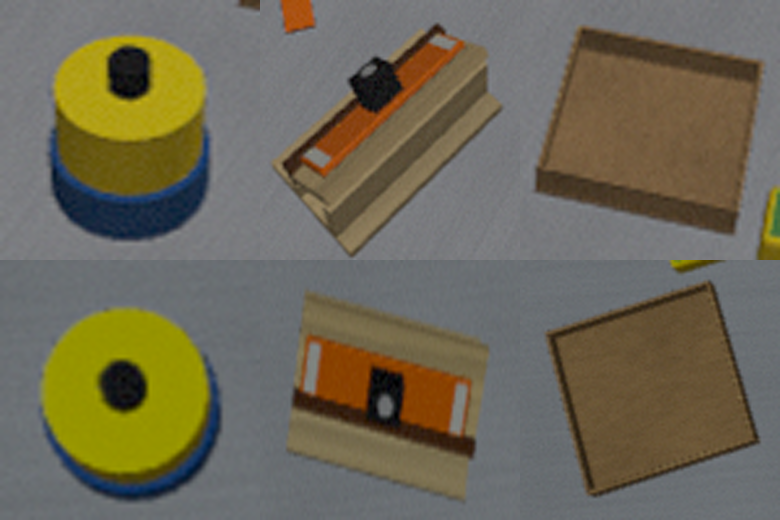

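The crops confirm my choices. The left column is the cap with its black knob on the blue drum. The middle is the large orange bar with white end marks and a black block hub lying on the rack. The right is the shallow tray. Next I take wrist views over the rotor and the cap.

```bash
python3 - <<'E'
from h import *
s=sense(); print(s["tcp_rot"].round(3).tolist(), s["wrist_force"])
print(camera_params("wrist"))
def yaw(a): # tool down, tool x axis at angle a in the plane
    c,n=np.cos(a),np.sin(a); return np.array([[c,n,0],[n,-c,0],[0,0,-1.]])
# choose feasible yaws
for p in([.44,-.27,.34],[.47,-.034,.36],[.52,.307,.2]):
    for a in np.arange(-180,180,30):
        q=inverse_kinematics(p,yaw(np.radians(a)))
        if q is not None: print(p,a,np.round(q,2))
E
```

```text
[[0.953, 0.302, -0.001], [0.302, -0.953, 0.002], [-0.0, -0.002, -1.0]] [ 0.50929916 -1.20007692 -0.59615781]
{'K': array([[330.21295677,   0.        , 316.80687084],
       [  0.        , 330.21295677, 199.67684982],
       [  0.        ,   0.        ,   1.        ]]), 'tool_from_camera': array([[ 4.21149706e-04, -9.62824371e-01, -2.70127846e-01,
         6.84265781e-02],
       [ 9.99999858e-01,  4.93744688e-04, -2.00792968e-04,
        -9.72523679e-05],
       [ 3.26702552e-04, -2.70127723e-01,  9.62824442e-01,
        -1.16243364e-01],
       [ 0.00000000e+00,  0.00000000e+00,  0.00000000e+00,
         1.00000000e+00]])}
[0.44, -0.27, 0.34] -180 [ 1.1   0.21 -0.74  1.76  0.15  1.23  1.89]
[0.44, -0.27, 0.34] -150 [ 1.41  0.33 -1.17  1.75  0.32  1.28  2.26]
[0.44, -0.27, 0.34] -90 [-0.47  0.22  1.12  1.83 -0.21  1.22 -2.42]
[0.44, -0.27, 0.34] -60 [ 0.53  0.14 -0.07  1.79  0.01  1.21 -2.16]
[0.44, -0.27, 0.34] -30 [ 0.59  0.15 -0.13  1.79  0.02  1.21 -1.65]
[0.44, -0.27, 0.34] 0 [ 0.65  0.15 -0.21  1.78  0.03  1.21 -1.14]
[0.44, -0.27, 0.34] 30 [ 0.73  0.16 -0.3   1.78  0.05  1.21 
[... 1135 characters left out ...]
.71 -1.18  1.73  0.7   1.2   0.9 ]
[0.52, 0.307, 0.2] -120 [ 0.18  0.71 -1.18  1.73  0.7   1.2   1.43]
[0.52, 0.307, 0.2] -90 [ 0.18  0.71 -1.18  1.73  0.7   1.2   1.95]
[0.52, 0.307, 0.2] -60 [ 0.18  0.71 -1.18  1.73  0.7   1.2   2.47]
[0.52, 0.307, 0.2] -30 [-1.13  0.48  0.72  1.8  -0.37  1.   -2.35]
[0.52, 0.307, 0.2] 0 [ 0.1   0.61 -1.01  1.73  0.57  1.12 -2.66]
[0.52, 0.307, 0.2] 30 [-0.    0.55 -0.84  1.74  0.46  1.07 -2.04]
[0.52, 0.307, 0.2] 60 [ 0.05  0.58 -0.93  1.73  0.52  1.09 -1.57]
[0.52, 0.307, 0.2] 90 [ 0.07  0.59 -0.96  1.73  0.54  1.11 -1.06]
[0.52, 0.307, 0.2] 120 [ 0.08  0.6  -0.99  1.73  0.56  1.12 -0.55]
[0.52, 0.307, 0.2] 150 [ 0.1   0.62 -1.02  1.73  0.58  1.13 -0.05]
```

```bash
cat >> h.py <<'E'
def yaw(a):
    c,n=np.cos(a),np.sin(a); return np.array([[c,n,0],[n,-c,0],[0,0,-1.]])
def shot(tag):
    s=sense(); P=wristP(s); im,d=camera("wrist"); cv2.imwrite(f"pics/{tag}.png",im[:,:,::-1]); np.savez(f"{tag}.npz",im=im,d=d,**P); return im,d,P
def load(tag):
    f=np.load(f"{tag}.npz"); return f["im"],f["d"],dict(K=f["K"],position=f["position"],rotation=f["rotation"])
E
python3 - <<'E'
from h import *
rx=np.array([.963,-.27,0]); zr=-np.sin(.6)*rx+np.cos(.6)*np.array([0,0,1])
yr=np.array([.27,.963,0])
for sg in(1,-1):
    y=sg*yr; R=np.c_[np.cross(y,-zr),y,-zr]; p=np.array([.476,-.279,.07])+0*zr
    for k in(0.02,.12): print(sg,k,inverse_kinematics(p+k*zr,R))
movep([.40,-.27,.30],yaw(np.radians(164))); shot("w1")
print(sense()["time_s"])
movep([.45,-.15,.33],yaw(np.radians(164))); shot("w2")
print(sense()["time_s"])
E
python3 -c "
import cv2,numpy as np
cv2.imwrite('pics/w12.png',np.vstack([cv2.resize(cv2.imread(f'pics/w{i}.png'),(480,300)) for i in(1,2)]))"
```

```text
1 0.02 [ 1.45149311  0.71655057 -1.16428134  2.31769251  1.92345709  0.48948995
  0.09629189]
1 0.12 None
-1 0.02 [ 0.5761596   0.39039649 -0.04925212  2.36021415  3.7375682   0.23039682
  1.21142669]
-1 0.12 None
1.7167
2.3583
```

View pics/w12.png

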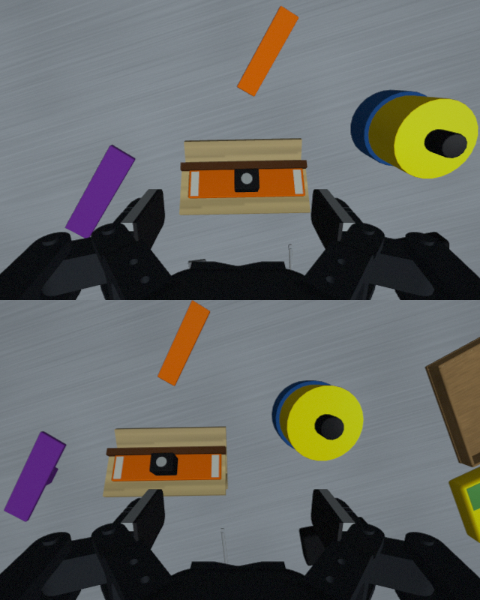

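The views show:
- **w1:** rotor on the rack, hub disc at about (329,237), white marks at about (259,244) and (399,241).
- **w2:** rotor hub at about (215,216), cap at about (425,165).

I triangulate the disc, the marks and the cap roof from these two.

```bash
python3 - <<'E'
from h import *
V=[load("w1"),load("w2")]; Ps=[v[2] for v in V]
roi=[(235,180,420,290),(130,170,310,260)]; g=[dict(disc=(329,237),L=(259,244),R=(399,241)),dict(disc=(215,216),L=(156,224),R=(287,220))]
got=[]
for (im,d,P),r,gg in zip(V,roi,g):
    h=hsv(im); m=mask(im,(0,0,95),(180,70,255),r)
    B=blobs(m,15); o={}
    for k,t in gg.items():
        b=min(B,key=lambda b:np.hypot(*(b[0]-t))); o[k]=b[0]; print(k,b[0],b[1])
    # cap roof: bright yellow; fill knob by hull; fit ellipse
    y=mask(im,(22,120,60),(35,255,255)); b=max(blobs(y),key=lambda b:b[1][4] if True else 0)
    t,_=cv2.threshold(h[...,2][b[2]].reshape(-1,1),0,255,cv2.THRESH_OTSU)
    rm=(b[2]&(h[...,2]>t)).astype(np.uint8); rm=cv2.morphologyEx(rm,cv2.MORPH_OPEN,np.ones((5,5)))
    c=max(cv2.findContours(rm,cv2.RETR_EXTERNAL,cv2.CHAIN_APPROX_NONE)[0],key=cv2.contourArea)
    e=cv2.fitEllipse(cv2.convexHull(c)); o["roof"]=np.array(e[0]); print("roof",e,"depth z",np.median(cloud(P,d,rm>0)[:,2]))
    for k in o: 
        q=np.array([0,0,0])
    got.append(o)
X={}
for k in got[0]:
    X[k],e=tri(Ps[0],got[0][k],Ps[1],got[1][k]); print(k,X[k].round(4),"gap",round(e,4))
print("roof on plane .115",[plane(P,o["roof"],.115).round(4) for P,o in zip(Ps,got)])
yv=X["R"]-X["L"]; print("len",np.linalg.norm(yv),"dir",(yv/np.linalg.norm(yv)).round(4),"mid",(X["R"]+X["L"])/2)
# tray: rim outer corners in the top view, z .03, and depth
f=np.load("top0.npz"); P=camera_params("top"); m=mask(f["im"],(5,60,30),(22,255,255),(125,170,230,275)).astype(np.uint8)
c=max(cv2.findContours(m,0,2)[0],key=cv2.contourArea); bx=cv2.boxPoints(cv2.minAreaRect(c)); q=np.array([plane(P,b,.03) for b in bx]); print("tray",q.mean(0),np.linalg.norm(np.diff(q,axis=0),axis=1))
E
```

```text
disc [328.5 237.6] [322 231  14  14 163]
L [259.1 244.5] [254 229  11  32 318]
R [396.6 241.6] [391 226  13  32 318]
roof ((580.9471435546875, 184.40354919433594), (96.71890258789062, 120.43559265136719), 51.510215759277344) depth z 0.11375406383838682
disc [214.5 215. ] [208 209  14  13 142]
L [157.5 223. ] [151 209  14  29 275]
R [286.4 220.8] [282 207  10  29 282]
roof ((433.0686950683594, 163.74752807617188), (96.05685424804688, 105.75398254394531), 48.825618743896484) depth z 0.11367599042874893
disc [ 0.4669 -0.2771  0.0861] gap 0.0002
L [ 0.4631 -0.3589  0.0608] gap 0.0002
R [ 0.5041 -0.2046  0.0607] gap 0.0001
roof [ 0.4699 -0.0332  0.1142] gap 0.0002
roof on plane .115 [array([ 0.4694, -0.0337,  0.115 ]), array([ 0.4698, -0.0334,  0.115 ])]
len 0.1596387248041556 dir [ 2.570e-01  9.664e-01 -5.000e-04] mid [ 0.48357746 -0.28172395  0.06071814]
tray [0.52037121 0.30193998 0.03      ] [0.21052268 0.20329506 0.2049754 ]
```

```bash
python3 - <<'E'
from h import *
Y=yaw(np.radians(90)); c=np.array([.4698,-.0334]); t=np.array([.522,.305])
movep([*c,.22],Y); move_l([*c,.145],feed=.12)
command_gripper(0.0,40); s=sense(); print("gap",s["finger_gap"],s["gripper_force"],s["time_s"])
if abs(s["finger_gap"]-.03)<.006:
    move_l([*c,.235],feed=.12); s=sense(); print("lift",s["finger_gap"],s["wrist_force"])
    move_l([*t,.20],feed=.3)
    print("touch",move_l([*t,.094],feed=.06,until_force=5)); s=sense(); print(s["position"],s["time_s"])
    command_gripper(.07); move_l([*t,.20],feed=.2); shot("tray")
    movep([.49,-.04,.30],yaw(np.radians(180))); shot("d1")
    movep([.45,-.03,.30],yaw(np.radians(0))); shot("d2"); print(sense()["time_s"])
    im,d=camera("scene"); a=cv2.imread("pics/d1.png"); b=cv2.imread("pics/d2.png")
    r=lambda i:cv2.resize(i,(400,250)); cv2.imwrite("pics/m1.png",np.vstack([np.hstack([r(a),r(b)]),np.hstack([r(cv2.imread("pics/tray.png")),r(im[:,:,::-1])])]))
E
```

```text
gap 0.028615435768338544 39.496110677719116 5.1333
lift 0.028759039137701215 [ 0.68080347  0.13665948 -1.2739182 ]
touch True
[0.52194851 0.3049088  0.10057655] 8.825
14.475
```

View pics/m1.png

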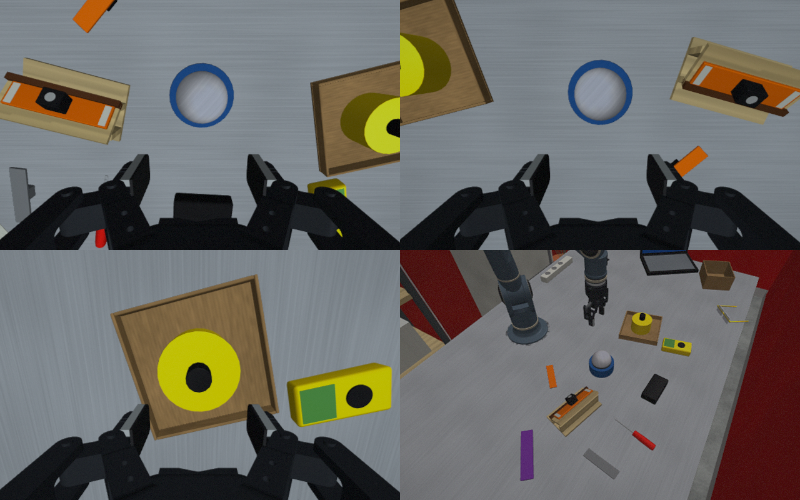

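The pictures show the cap sitting flat in the tray, knob up. The dome is bare, at about (325,153) in d1 and (320,147) in d2. I locate the dome top and plan the rotor grasp.

```bash
python3 - <<'E'
from h import *
for n in("d1","d2"):
    im,d,P=load(n); roi=(250,80,400,220)
    b=max(blobs(mask(im,(100,100,30),(125,255,255),roi)),key=lambda b:b[1][4])
    cs,_=cv2.findContours(b[2].astype(np.uint8),cv2.RETR_CCOMP,cv2.CHAIN_APPROX_NONE); cs=sorted(cs,key=cv2.contourArea)[::-1][:2]
    for c,z,nm in zip(cs,(.05,.06),("drum","dome")):
        w=np.array([plane(P,p[0],z)[:2] for p in c]); r=np.linalg.lstsq(np.c_[2*w,np.ones(len(w))],(w**2).sum(1),rcond=None)[0]
        print(n,nm,cv2.fitEllipse(c)[0],"circle fit",r[:2].round(4),"R",round(float(np.sqrt(r[2]+r[0]**2+r[1]**2)),4))
    k=np.zeros(d.shape,np.uint8); cv2.drawContours(k,[cs[1]],-1,1,-1); k=cv2.erode(k,np.ones((9,9)))
    q=cloud(P,d,k>0); r=np.linalg.lstsq(np.c_[2*q,np.ones(len(q))],(q**2).sum(1),rcond=None)[0]
    print(" sphere",r[:3].round(4),"R",np.sqrt(r[3]+(r[:3]**2).sum()).round(4),"top z",q[:,2].max())
y0=np.array([.257,.9664,0]); y0/=np.linalg.norm(y0); rx=np.array([y0[1],-y0[0],0])
mid=np.array([.48358,-.28172,.0607])
for t in(.6,.45,.3):
  zt=-np.sin(t)*rx+np.array([0,0,np.cos(t)])
  zr=-np.sin(.6)*rx+np.array([0,0,np.cos(.6)]); gp=mid+22*1e-3*zr
  for sg in(1,-1):
    y=sg*y0; R=np.c_[np.cross(y,-zt),y,-zt]
    for h in(0,.06,.12): 
        q=inverse_kinematics(gp+.006*zt+[0,0,h],R); print(t,sg,h,None if q is None else np.round(q,2))
  for sg in(1,-1):
    a=t-.6; zz=-np.sin(a)*rx+np.array([0,0,np.cos(a)]); y=sg*y0; R=np.c_[np.cross(y,-zz),y,-zz]
    print(" place",t,sg,[None if (q:=inverse_kinematics(np.array([.47,-.0334,.135+h])+.006*zz,R)) is None else np.round(q,2) for h in(0,.08)])
E
```

```text
d1 drum (322.1808166503906, 152.20343017578125) circle fit [ 0.472  -0.0333] R 0.0564
d1 dome (322.5321350097656, 155.2499542236328) circle fit [ 0.4732 -0.033 ] R 0.0456
 sphere [ 0.4724 -0.0335  0.0593] R 0.0442 top z 0.10506492695932035
d2 drum (319.9313659667969, 147.38575744628906) circle fit [ 0.4732 -0.0332] R 0.0564
d2 dome (319.98602294921875, 150.241943359375) circle fit [ 0.4721 -0.0331] R 0.0455
 sphere [ 0.4728 -0.0329  0.0593] R 0.0441 top z 0.10535230090770098
0.6 1 0 [ 1.29  0.58 -0.92  2.32  2.11  0.31 -0.14]
0.6 1 0.06 [ 1.49  0.54 -1.17  2.27  1.57  0.34  0.39]
0.6 1 0.12 [ 1.55  0.36 -1.17  2.22  0.86  0.25  1.03]
0.6 -1 0 [ 0.58  0.4  -0.05  2.35  3.77  0.24  1.19]
0.6 -1 0.06 None
0.6 -1 0.12 [ 1.53  0.34 -1.14  2.22  0.81  0.24 -2.07]
 place 0.6 1 [array([ 0.84,  0.51, -1.08,  2.08,  0.59,  0.9 ,  0.73]), array([ 0.91,  0.37, -1.13,  2.  ,  0.4 ,  1.01,  0.9 ])]
 place 0.6 -1 [array([ 0.54,  0.37, -0.68,  2.09,  0.32,  0.79, -2.16]), array([ 0.6 ,  0.25, -0.72,  2.01,  0.2 ,  0.95, -2.04])]
0.45 1 0 [ 1.13  0.5  -0.75  2.24  1.27  0.23  0.62]
0.45 1 0.06 [ 1.3 
[... 412 characters left out ...]
ay([ 0.57,  0.45, -0.71,  2.  ,  0.28,  0.96, -2.12]), array([ 0.6 ,  0.33, -0.73,  1.93,  0.18,  1.11, -2.04])]
0.3 1 0 [ 1.21  0.57 -0.9   2.14  0.94  0.48  0.95]
0.3 1 0.06 [ 1.28  0.48 -0.98  2.1   0.69  0.56  1.17]
0.3 1 0.12 [ 1.31  0.36 -0.98  2.04  0.44  0.63  1.4 ]
0.3 -1 0 [ 0.85  0.44 -0.43  2.16  0.39  0.31 -1.71]
0.3 -1 0.06 [ 0.92  0.34 -0.51  2.12  0.25  0.44 -1.58]
0.3 -1 0.12 [ 0.96  0.25 -0.54  2.06  0.13  0.57 -1.48]
 place 0.3 1 [array([ 0.79,  0.67, -1.06,  1.9 ,  0.46,  1.21,  0.82]), array([ 0.82,  0.55, -1.09,  1.83,  0.35,  1.33,  0.91])]
 place 0.3 -1 [array([ 0.58,  0.53, -0.73,  1.91,  0.26,  1.12, -2.11]), array([ 0.6 ,  0.42, -0.74,  1.84,  0.17,  1.27, -2.04])]
```

Dome top is at about (0.4726, -0.0332, 0.105), and the half-turn views agree. I grasp the hub across its 36 mm sides with the tool tilted 0.3 rad, which stays within joint range.

```bash
cat >> h.py <<'E'
y0=np.array([.257,.9664,0]); y0/=np.linalg.norm(y0); rx=np.array([y0[1],-y0[0],0])
def tilt(a): return -np.sin(a)*rx+np.array([0,0,np.cos(a)])   # an axis leaning a to the rack's -x
def att(a): z=-tilt(a); return np.c_[np.cross(y0,z),y0,z]
DOME=np.array([.4726,-.0332,.105])
E
python3 - <<'E'
from h import *
mid=np.array([.4841,-.2817,.0607]); zr=tilt(.6); g=mid+.025*zr; A=att(.3); tcp=g+.006*tilt(.3)
command_gripper(.062)
movep(tcp+[0,0,.12],A)
for n in("top","scene"):
    im,d=camera(n); np.savez(f"{n}1.npz",im=im,d=d)
move_l(tcp+[0,0,.03],feed=.15); print("hit",move_l(tcp,feed=.05,until_force=6)); s=sense(); print(s["position"]-tcp,s["time_s"])
shot("pregrip")
command_gripper(0.0,50); s=sense(); print("gap",s["finger_gap"],s["gripper_force"],s["wrist_force"])
Rr=np.c_[rx*np.cos(.6)+np.array([0,0,np.sin(.6)]),y0,zr]  # rotor frame
o=mid-.008*zr; T=s["tcp_rot"].T; np.savez("grasp.npz",R=T@Rr,p=T@(o-s["position"])); print((T@Rr).round(3),T@(o-s["position"]),s["time_s"])
E
```

```text
hit False
[ 2.09486663e-04  1.23620659e-04 -3.01189117e-06] 18.9833
gap 0.035010466666242065 50.39425313472748 [-2.85420752  0.22585842  5.19773438]
[[-0.955  0.     0.295]
 [-0.     1.    -0.001]
 [-0.295 -0.001 -0.955]] [-0.00951483  0.00018269  0.03793118] 19.3833
```

View pics/pregrip.png

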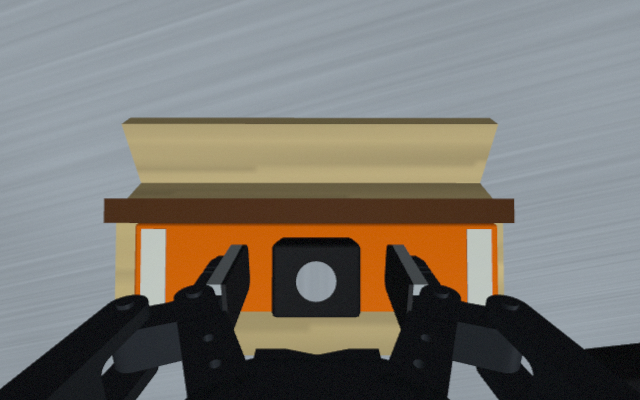

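The pre-grip picture shows the hub centred between the pads (disc at 316,281) and the marks at (153,265) and (480,265). The grip holds with a 35 mm gap. I lift, move level above the dome, and re-measure the rotor in the hand.

```bash
cat >> h.py <<'E'
def rotor_wrist(tag):
    im,d,P=load(tag)
    om=mask(im,(5,190,90),(18,255,255)); n,l,st,c=cv2.connectedComponentsWithStats(om.astype(np.uint8))
    m=np.isin(l,[i for i in range(1,n) if st[i][4]>400])
    q=cloud(P,d,cv2.erode(m.astype(np.uint8),np.ones((3,3)))>0)
    near=np.linalg.norm(q-sense()["position"],axis=1)<.13; q=q[near]
    c0=q.mean(0); nv=np.linalg.svd(q-c0,full_matrices=False)[2][2]; nv*=np.sign(nv[2])
    r=np.abs((q-c0)@nv); q=q[r<.004]; c0=q.mean(0); nv=np.linalg.svd(q-c0,full_matrices=False)[2][2]; nv*=np.sign(nv[2])
    W=[]
    for cc,s_,lm in blobs(mask(im,(0,0,95),(180,70,255)),60):
        o,dd=ray(P,cc); x=o+dd*((c0-o)@nv)/(dd@nv)
        W.append((x,cc,s_[4]))
    return nv,c0,W
E
python3 - <<'E'
from h import *
s=sense(); p=s["position"]; G=np.load("grasp.npz")
move_l(p+[0,0,.11],feed=.15); s=sense(); print("gap",s["finger_gap"],s["wrist_force"])
R=att(-.3); off=R@G["p"]   # rotor origin rel. TCP when level
print("level check",(R@G["R"]).round(3).tolist())
tcp=DOME-off; movep(tcp+[0,0,.05],R); sleep(.3); shot("held")
for n in("top","scene"):
    im,d=camera(n); np.savez(f"{n}2.npz",im=im,d=d); cv2.imwrite(f"pics/{n}2.png",im[:,:,::-1])
nv,c0,W=rotor_wrist("held"); print("normal",nv,"c",c0,"expected top z",.105+.05+.008); 
for w in W: print(w[0].round(4),w[1],w[2])
print(sense()["time_s"],sense()["position"]-tcp)
a=cv2.imread("pics/held.png"); b=cv2.imread("pics/scene2.png")[100:300,200:440]; cv2.imwrite("pics/m2.png",np.vstack([cv2.resize(a,(480,300)),cv2.resize(b,(480,300))]))
E
```

```text
gap 0.035181902487842 [-0.05867998 -0.26621757 -1.94077852]
level check [[0.966, 0.257, 0.0], [-0.257, 0.966, -0.001], [-0.0, 0.001, 1.0]]
normal [-2.72731147e-03  7.35521122e-04  9.99996010e-01] c [ 0.46471355 -0.03245505  0.1618592 ] expected top z 0.163
[ 0.4052 -0.0142  0.1617] [321.4 125.1] 140224
[ 0.4453 -0.0255  0.1618] [320.4 208.6] 2329
[ 0.4501 -0.1118  0.1619] [153.6 263.5] 1719
[0.4916 0.0434 0.1619] [479.8 263.3] 1699
[ 0.479  -0.0364  0.1619] [316.7 280.5] 1261
[ 0.4718 -0.0641  0.1619] [258.6 281. ] 73
[ 0.4866 -0.0089  0.1619] [374.8 281.1] 75
[ 0.504  -0.0431  0.162 ] [316.8 333.8] 3408
[0.5328 0.0314 0.162 ] [479.1 351.3] 213
[ 0.5108 -0.108   0.162 ] [191.8 382.3] 614
[0.5424 0.0098 0.162 ] [441.8 382.2] 626
21.6833 [-4.32979794e-05 -5.27293768e-04  5.00693866e-02]
```

View pics/m2.png

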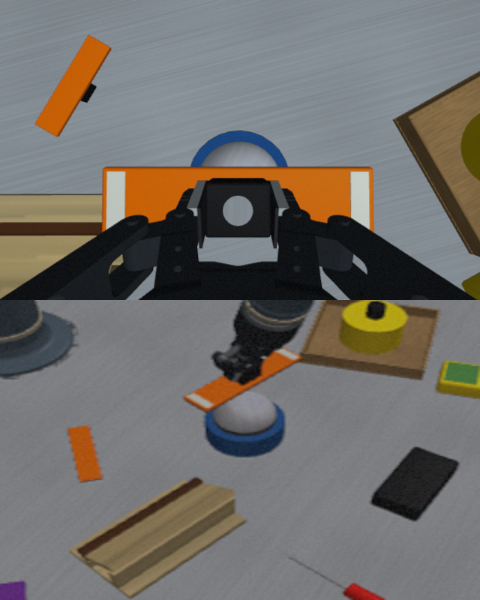

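The held view shows the rotor level (normal within 0.003 rad). The disc is at (316.7,280.5) and the bar is over the dome. I use the disc for the final centring, then lower until contact.

```bash
python3 - <<'E'
from h import *
im,d,P=load("held"); q=plane(P,(316.7,280.5),.1925)
b=[x for x in blobs(mask(im,(0,0,95),(180,70,255)),60) if abs(x[0][0]-316.7)<1 and abs(x[0][1]-280.5)<1][0]
print("disc on plane",q.round(4),"depth z",np.median(cloud(P,d,b[2])[:,2]))
e=q-DOME; print("err rx,y0:",e[:2]@rx[:2],e[:2]@y0[:2])
# same dome silhouettes as seen by the fixed cameras: sphere-fit of top-view depth before the rotor came
f=np.load("top1.npz"); T=camera_params("top"); c=cloud(T,f["d"],np.ones(f["d"].shape,bool)); c=c[(np.hypot(*(c[:,:2]-DOME[:2]).T)<.035)&(c[:,2]>.06)&(c[:,2]<.12)]
r=np.linalg.lstsq(np.c_[2*c,np.ones(len(c))],(c**2).sum(1),rcond=None)[0]; print("top sphere",len(c),r[:3],np.sqrt(r[3]+(r[:3]**2).sum()))
for n in("top","scene"):
    f=np.load(f"{n}2.npz"); T=camera_params(n); c=cloud(T,f["d"],mask(f["im"],(5,190,90),(18,255,255))); c=c[(c[:,2]>.145)&(c[:,2]<.18)]; print(n,len(c),np.median(c,0))
    for x in blobs(mask(f["im"],(0,0,110),(180,60,255),(180,100,440,300)),15):
        if x[1][4]<120: w=cloud(T,f["d"],x[2]); print("  mark",x[0],x[1][4],w.mean(0) if len(w) else 0, plane(T,x[0],.163).round(4))
E
```

```text
disc on plane [ 0.4725 -0.0346  0.1925] depth z 0.19250052016905764
err rx,y0: 0.0002829962626823095 -0.001420391664866875
top sphere 505 [ 0.47164576 -0.03321617  0.06741407] 0.03771367273013697
top 290 [0.46864841 0.00438014 0.16189354]
  mark [262.4 216. ] 56 [0.49288086 0.04260653 0.16235227] [0.4927 0.0425 0.163 ]
  mark [291.8 219.9] 23 [ 0.47178636 -0.0346813   0.19231014] [ 0.4766 -0.0331  0.163 ]
scene 478 [ 0.47784129 -0.06081285  0.16334674]
```

```bash
python3 - <<'E'
from h import *
G=np.load("grasp.npz"); R=att(-.3); tcp=DOME-R@G["p"]+.0011*y0-.0002*rx
move_l(tcp+[0,0,.012],feed=.1); sleep(.2); s=sense(); print(s["position"]-tcp, s["wrist_force"])
print("touch",move_l(tcp-[0,0,.004],feed=.02,until_force=1.5)); s=sense(); print(s["position"]-tcp,s["wrist_force"],s["ft_torque"],s["time_s"])
np.savez("place.npz",p=s["position"])
shot("touch"); nv,c0,W=rotor_wrist("touch"); print(nv,c0)
E
```

```text
[0.00042578 0.00010055 0.01253053] [-0.37702533 -0.20290135 -2.80140632]
touch True
[-9.27954102e-05 -5.37555577e-05 -4.41469668e-04] [0.56389205 0.09571719 4.72555966] [-0.06286359 -0.11232284  0.03022521] 23.0333
[-7.38262504e-04  1.78673283e-04  9.99999712e-01] [ 0.46481636 -0.03008108  0.11144915]
```

```bash
python3 - <<'E'
from h import *
p=np.load("place.npz")["p"]
move_l(p+[0,0,.0004],feed=.02); s=sense(); print(s["wrist_force"],s["position"]-p)
command_gripper(.05); print(sense()["finger_gap"],sense()["time_s"])
for i in range(4):
    shot("rel"); nv,c0,W=rotor_wrist("rel"); print(sense()["time_s"].__round__(2),"tilt about:",nv.round(4),"rx,y0",(nv@rx).round(4),(nv@y0).round(4),"z",c0[2].round(4)); sleep(.3)
x=[w for w in W if abs(w[1][0]-317)<25 and abs(w[1][1]-280)<25 and 500<w[2]<1800]; im,d,P=load("rel"); print([ (w[1],plane(P,w[1],.1435).round(4)) for w in x])
E
```

```text
[ 1.12726585 -0.80778306 -0.79443272] [-4.43454295e-05 -1.90528539e-05  1.10966198e-04]
0.05000355079134552 23.625
23.68 tilt about: [0.0029 0.03   0.9995] rx,y0 -0.0049 0.0297 z 0.1115
24.02 tilt about: [0.0038 0.0295 0.9996] rx,y0 -0.004 0.0295 z 0.1115
24.38 tilt about: [0.0023 0.0301 0.9995] rx,y0 -0.0055 0.0297 z 0.1115
24.73 tilt about: [0.0032 0.0298 0.9996] rx,y0 -0.0045 0.0297 z 0.1115
[(array([319.5, 280. ]), array([ 0.4725, -0.0311,  0.1435]))]
```

The rotor is let go and resting still with a 0.03 rad tilt, which means about 1 mm off centre. I retreat along the tool axis and check.

```bash
python3 - <<'E'
from h import *
p=sense()["position"]; move_l(p+.05*tilt(-.3),feed=.05); move_l(p+.05*tilt(-.3)+[0,0,.12],feed=.12); sleep(.4)
s=sense(); print(s["time_s"],s["finger_gap"])
for k in range(2):
    shot("fin"); nv,c0,W=rotor_wrist("fin"); print(nv.round(4),c0); sleep(.4)
a=cv2.imread("pics/fin.png"); b=camera("scene")[0][80:280,200:480,::-1]; cv2.imwrite("pics/m3.png",np.vstack([cv2.resize(a,(440,275)),cv2.resize(b,(440,314))]))
E
```

```text
27.725 0.050444738444482204h.py:40: RuntimeWarning: Mean of empty slice.
  c0=q.mean(0); nv=np.linalg.svd(q-c0,full_matrices=False)[2][2]; nv*=np.sign(nv[2])
  ret = um.true_divide(
Traceback (most recent call last):
  File "h.py", line 40, in rotor_wrist
    c0=q.mean(0); nv=np.linalg.svd(q-c0,full_matrices=False)[2][2]; nv*=np.sign(nv[2])
                     ~~~~~~~~~~~~~~~~~~~~~~~~~~~~~~~~~~~~~~~~~~^^^
IndexError: index 2 is out of bounds for axis 0 with size 0
```

My helper's 0.13 m distance filter rejected the rotor at this height, so I check from the depth around the dome instead.

```bash
python3 - <<'E'
from h import *
for k in range(2):
    im,d,P=shot(f"fin{k}"); q=cloud(P,d,cv2.erode(mask(im,(5,190,90),(18,255,255)).astype(np.uint8),np.ones((3,3)))>0)
    q=q[(np.abs(q[:,2]-.112)<.025)&(np.hypot(*(q[:,:2]-DOME[:2]).T)<.11)]; c=q.mean(0); nv=np.linalg.svd(q-c,full_matrices=False)[2][2]; print(len(q),c.round(4),(nv*np.sign(nv[2])).round(4)); sleep(.3)
a=cv2.imread("pics/fin1.png"); b=camera("scene")[0][80:280,200:480,::-1]; cv2.imwrite("pics/m3.png",np.vstack([cv2.resize(a,(440,275)),cv2.resize(b,(440,314))]))
print(sense()["time_s"])
E
```

```text
4319 [ 0.4718 -0.0328  0.1115] [0.0043 0.0295 0.9996]
4317 [ 0.4719 -0.0328  0.1116] [0.0052 0.0295 0.9996]
28.525
```

View pics/m3.png

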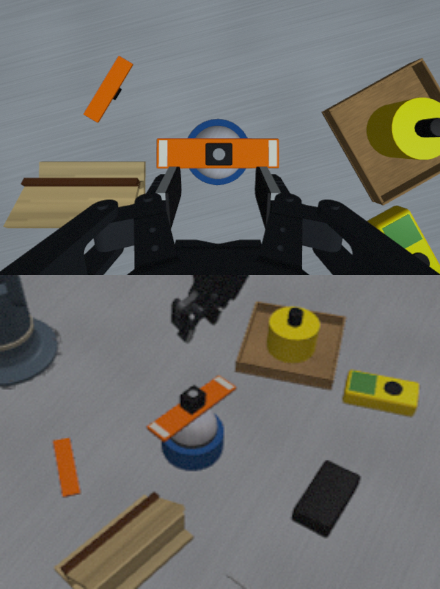

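The picture shows the rotor balanced on the dome, centred at about (218,153) in the wrist view. The cap is flat in the tray and the gripper is clear, so I hand in.

```bash
python3 -c "
from rig import *
print(finish_job())"
```

```text
the job is handed in; nothing more can be done
None
```

I've handed the job in: the cap is flat in the tray, knob up, and the rotor rests still on the dome top, about 1 mm off centre with a 0.03 rad tilt; the arm is clear and I saw no sign that the charger, meter or screwdriver moved; the judge's result was not shown.

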